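# Pass a sample carrier through the one-way lane gate

## Task

Pick up the blue sample carrier by its black handle, stand it nose-first in the open mouth of the aluminium lane in front of the closed yellow flap, then keep it down on the lane floor and push it through the one-way flap until the flap has sprung shut behind it. Push gently on until its nose meets the red stop plate and nudges that back a few millimetres (at least 2, never more than 10), then let go and back away. Touch only the carrier, never ram it against the lane, and leave the white carrier, the glass flask and the beaker alone.

Things in the scene. Friction and masses are not known exactly. Their poses are not given: they have to be found in the camera images.
- carrier: Blue sample carrier, loose, 0.25 to 0.5 kg; origin at the centre of its body's underside, x towards its nose, z up. Body 60 (x) x 48 (y) x 42 mm high, four orange caps on top (to 45 mm high). A nose block 14 mm wide sticks out in front, its tip 48 mm ahead of the origin; the tail face is 30 mm behind the origin.
- carrier_centre (a point): Point on the blue carrier's upright axis, 49 mm above its underside, axes as the carrier. Here stands its black handle, 14 mm thick (x), 34 mm wide (y), from 42 to 98 mm above the underside. Pinch it with the fingers closing along the carrier's x, pads about 76 mm and fingertips 50 mm or more above the underside: they then clear the flap and walls all the way.
- carrier_nose (a point): Tip of the blue carrier's nose, 48 mm ahead of its centre, 19 mm above its underside.
- spare_centre (a point): White carrier with green caps, same shape, same kind of point. Not to be moved.
- gate (a point): Point on the fixed lane's centre line, on its floor (6 mm above the bench), in the plane of the closed flap. x: the way through; z: up. The floor is flat from x = -130 to 235 mm. Pushing the carrier takes up to about 12 N while the flap opens and rubs along its left side, then 1 to 6 N of sliding friction once its tail has passed.
- mouth (a point): Point on the lane floor 85 mm before the flap, axes as the gate: set the carrier's centre down here. Grey guide walls, tops 34 mm above the floor, are 82 mm apart at the outer end (44 mm behind this point), narrow to 54 mm at 25 mm ahead of it, and run straight from there to the flap.
- bay (a point): Point on the floor of the bay, open on top, 155 mm beyond the flap plane, axes as the gate. The red stop plate (40 mm wide, 35 high) stands across the bay; its untouched face lies 0 to 30 mm beyond this point, not measured: feel or see it. It adds about 7 N of resistance, then gives, stays where it is pushed, bottoms hard after 16 mm.
- lane: The whole fixed lane with walls and flap, lying across in front of the robot; origin on the bench under the gate point, axes as there. Beyond the flap the right wall (-y) runs straight on, 27 mm from the centre line; on the left is a recess to 50 mm for the open flap.
- guides: The grey guide walls of the lane, with the flap hinged to them; same origin and axes as the lane.
- flap (a joint): Yellow spring flap, 66 mm long, top 40 mm above the lane floor, hinged on an upright pin 40 mm left (+y) of the centre line. 0 = shut across the lane, to 1.5 rad = swung open along the way through; it cannot swing towards the mouth. The spring shuts it fully only once the carrier's tail is 66 mm past the flap plane (carrier centre 96 mm past).
- plate (a joint): How far the red stop plate has been pushed back, m (0 untouched, 0.016 bottomed).
- flask: Conical glass flask, 130 mm high, 88 mm wide at the foot; origin under its middle. Not to be disturbed.
- beaker: Glass beaker, 90 mm high, 70 mm wide; origin under its middle. Not to be disturbed.

How it is judged:
On the way, in this order (a step that is already met when the one before it is completed fails the run):
1. the carrier stands in the lane before the closed flap, nose towards it (x of carrier_centre in the frame of gate between -0.125 and -0.046 m and y of carrier_centre in the frame of gate between -0.015 and 0.015 m and z of carrier_centre in the frame of gate between 0.04 and 0.058 m and angle between carrier_centre's own z axis and vertical below 0.12 rad and x of carrier_nose in the frame of gate above -0.085 m and angle between the x axis of carrier_centre and the x axis of gate, either way round below 0.3 rad and value of joint flap below 0.1 rad), for 0.1 s.
2. standing on the lane floor, the carrier holds the flap pushed open (more than 0.8 rad) (x of carrier_centre in the frame of gate between -0.03 and 0.096 m and y of carrier_centre in the frame of gate between -0.015 and 0.015 m and z of carrier_centre in the frame of gate between 0.04 and 0.058 m and angle between carrier_centre's own z axis and vertical below 0.12 rad and value of joint flap above 0.8 rad and contact force between carrier and guides above 0.3 N), for 0.1 s.
At the end, for the whole second after the job is handed in: The carrier stands upright (within 0.12 rad) and straight (within 0.15 rad) on the lane floor wholly beyond the flap (centre 96 to 160 mm past it), nose first (nose more than 140 mm past it), at rest; the flap is shut (under 0.1 rad); the stop plate has been pushed back 1.5 to 10.5 mm (x of carrier_centre in the frame of gate between 0.096 and 0.16 m and y of carrier_centre in the frame of gate between -0.015 and 0.015 m and z of carrier_centre in the frame of gate between 0.04 and 0.058 m and angle between carrier_centre's own z axis and vertical below 0.12 rad and x of carrier_nose in the frame of gate above 0.14 m and value of joint flap below 0.1 rad and value of joint plate between 0.0015 and 0.0105 m and linear speed of carrier below 0.01 m/s and angle between the x axis of carrier_centre and the x axis of gate, either way round below 0.15 rad); the robot touches nothing.
It fails at once if the stop plate is driven back more than 10.5 mm (value of joint plate above 0.0105 m).
It fails at once if the carrier is rammed against the guide walls or flap (over 30 N) (contact force between carrier and guides above 30 N).
It fails at once if the fingers push on the lane or flap (over 3 N) (contact force between the fingers and lane above 3 N).
It fails at once if the white carrier, the flask or the beaker is moved more than 20 mm (distance of any of spare_centre, flask, beaker from where it was at the start of the episode above 0.02 m).
It also fails if it takes over 64 s, if anything falls off the work surface, if the arm or the gripper's body presses on something with over 40 N, if the wrist force passes 120 N, or if a joint passes its speed limit or range.

## Robot

A 6-joint arm with a two-finger parallel gripper is mounted at the origin on the work surface. World frame = base frame: x ahead of the robot, y to its left, z up, the work surface at z = 0. Lengths are in m, angles in rad, forces in N, time in s.
With the tool pointing down it reaches from about 0.3 to 0.775 m from the base axis. Payload 14.6 kg.
Tool frame: the origin (TCP) lies on the centre line of the jaws, within the pads' length; the fingertips stand 19 mm ahead of it and the grasp point (between the pads) is the TCP; y points along the fingers, x is the direction in which the jaws open and shut, and the axes are right-handed (so a half turn about y gives the same grasp; the last joint's range is limited). The gripper opens to 94 mm and grips with 3 to 60 N. Pads are 16 mm wide; open, the fingers measure 119 mm over their backs; the gripper's body (75 mm by 177 mm) begins 78 mm behind the grasp point.
Start: joints at [1.234, 0.3, 1.521, -0, 1.321, -0.067], TCP at [0.147, 0.53, 0.224] pointing down, gripper open.
Joint ranges: [-3.03, 3.03], [-0.79, 2.21], [0.23, 2.52], [-1.04, 4.18], [0, 3.07], [-2.55, 2.55]. Speed limits (rad/s): [2.22, 2.22, 2.57, 3.14, 3.14, 3.14].

## Interface

Orientations are given as [roll, pitch, yaw] about the fixed x, y, z axes, in that order (R = Rz(yaw) Ry(pitch) Rx(roll)).
In Python, from station import ctrl, optics gives the robot as it stands.
- The arm moves only by the tool jog_arm, never from a script. Its argument "targets" is a list of rows, each a list of 3 entries, a list of its own where there are three numbers: the finger opening in cm, from 0 to 9.4, then the shift along the tool's x, y, z in cm, then the turn about the tool's y in rad. A call has 1 to 10 rows; each row is the pose to reach, as a shift and turn from the pose commanded when the call began, along the tool's axes at that moment; what a row does not reach only later rows make up. A row lasts 1/10 s, in which the tool goes at most 50 mm and 8.59 degrees, less where a joint would pass 70% of its speed; a pose out of reach is approached as far as the arm can. A call with a gripper value outside its range is refused whole. The fingers move at their own pace and stop on an object; "grip_force" is the grip in N (left out, the last holds). Time passes only in rows, so rows that repeat a pose let the fingers close. It gives the time, the measured TCP pose, the force and the opening at its end, in the units of the state.
- ctrl.get_obs(): the state, without advancing time (a new reading comes with each control period).
- optics.camera(name): name is "scene" or "top" or "wrist"; returns a dict with "img" (384x512x3 uint8, red, green, blue), "range_z" (384x512 float32, m along the optical axis (not along the pixel's ray), 0 where there is no reading), "camera_matrix" (3x3 intrinsics, pixels), "k1" (the pictures are not rectified: a ray, as slopes to the right and down, at radius r is drawn at 1 + k1 r^2 times it, then the intrinsics apply), "world_to_cam" (4x4, takes a point from world to camera coordinates); the wrist camera has in their place "mount" (4x4, takes a point from camera to tool coordinates, whose origin is the TCP and whose axes are the tool frame's). Camera axes: x right, y up, looking along -z (the intrinsics and any distortion apply to the point x, -y, -z); pixel columns grow to the right and rows downward; lengths in m; the calibration is good to about 2 mm. A picture is of the moment at which its call begins: read the wrist's pose just before it.
- ctrl.hand_in(): hands the job in, once; it reports no verdict.
The state is a dict: "time_s": time; "qpos": joint angles; "joint_vel": joint speeds; "tau": joint torques, N m; "ee_pos": TCP position; "eef_rot": TCP orientation; "force": force on the tool from outside, world axes, zero at the start; "moment": the same for the moment, N m; "grip_width": finger opening in m.
Only numpy, scipy, OpenCV 4.12 (cv2) and the standard library are available. Lean on these libraries where they do the work, as an engineer would, in place of code of your own. Each camera call takes 0.05 s, during which the arm holds its last target. There are 200 camera calls.

## Working session

There is one attempt and no reset: what is moved stays moved. The work goes in short steps, Python scripts to look and compute and a tool call to move; the robot and the scene stay as the last step left them, time stands still between calls to the robot, and variables do not carry over. Pictures are saved under pics/ and viewed, about 8 in all and at most 12, crops included, and the job is handed in when it is done.

Besides the shell and the picture viewer there is one more tool, called after "Call:" by a JSON object that holds its "op" and its "data". jog_arm: Moves the arm, as the interface text tells. Its arguments: {"type":"object","properties":{"targets":{"type":"array","items":{"type":"array"}},"grip_force":{"type":"number"}},"required":["targets"]}

```bash
mkdir -p pics
cat > h.py <<'E'
import numpy as np, cv2
from station import ctrl, optics
from scipy.spatial.transform import Rotation as R
def tool():
    o=ctrl.get_obs(); T=np.eye(4); T[:3,:3]=R.from_euler('xyz',o['eef_rot']).as_matrix(); T[:3,3]=o['ee_pos']; return T
def snap(n):
    T=tool(); c=optics.camera(n)
    c['c2w']=T@np.array(c['mount']) if n=='wrist' else np.linalg.inv(c['world_to_cam'])
    return c
def rays(c,uv):
    K=np.array(c['camera_matrix']);uv=np.atleast_2d(np.asarray(uv,float))
    d=np.c_[(uv[:,0]-K[0,2])/K[0,0],(uv[:,1]-K[1,2])/K[1,1]];s=d.copy()
    for _ in range(20): s=d/(1+c['k1']*(s**2).sum(1,keepdims=True))
    return np.c_[s[:,0],-s[:,1],-np.ones(len(s))]
def onplane(c,uv,z):
    d=rays(c,uv)@c['c2w'][:3,:3].T; o=c['c2w'][:3,3]
    return o+d*((z-o[2])/d[:,2])[:,None]
def cloud(c):
    h,w=c['range_z'].shape; u,v=np.meshgrid(np.arange(w),np.arange(h))
    P=rays(c,np.c_[u.ravel(),v.ravel()])*c['range_z'].reshape(-1,1)
    return (P@c['c2w'][:3,:3].T+c['c2w'][:3,3]).reshape(h,w,3)
E
python3 - <<'E'
from h import *
print(ctrl.get_obs())
for n in ('scene','top'):
    c=snap(n); cv2.imwrite(f'pics/{n}0.png',c['img'][...,::-1]); print(n,c['camera_matrix'],c['k1'],c['c2w'].round(3))
E
```

```text
{'time_s': 0.0, 'qpos': array([ 1.23440287e+00,  3.00472202e-01,  1.52158613e+00, -7.11745991e-06,
        1.32069432e+00, -6.66042408e-02]), 'joint_vel': array([ 8.43644265e-04, -1.56296661e-03,  7.00596553e-04,  2.98860462e-06,
        1.18940653e-03,  3.26272421e-04]), 'tau': array([ 1.47362234e-04, -5.31819606e+01, -3.52742851e+01,  7.08467513e-02,
        2.43756291e-02, -1.14891336e-04]), 'ee_pos': array([0.14651728, 0.52987418, 0.22388358]), 'eef_rot': array([-1.57072600e+00,  1.15788437e-03,  1.30100891e+00]), 'force': array([ 0.84285604, -0.0132713 ,  0.2233258 ]), 'moment': array([ 0.03780453, -0.01141979, -0.03590534]), 'grip_width': 0.09394073100451673}
scene [[478.77577622   0.         259.22602236]
 [  0.         478.77577622 187.63715978]
 [  0.           0.           1.        ]] -0.14297909927300112 [[-0.86  -0.433  0.271  0.913]
 [ 0.511 -0.735  0.446  0.518]
 [ 0.007  0.522  0.853  1.079]
 [ 0.     0.     0.     1.   ]]
top [[376.96092349   0.         253.89327521]
 [  0.         376.96092349 195.12314386]
 [  0.           0.           1.        ]] -0.04758299266156342 [[-1.400e-02  9.970e-01 -7.700e-02  5.180e-01]
 [-1.000e+00 -1.400e-02  2.000e-03 -6.000e-03]
 [ 1.000e-03  7.700e-02  9.970e-01  1.089e+00]
 [ 0.000e+00  0.000e+00  0.000e+00  1.000e+00]]
```

View pics/top0.png

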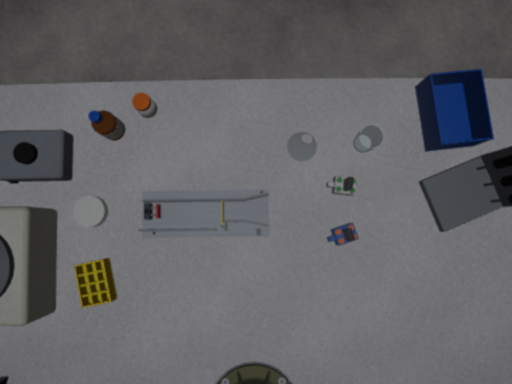

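View pics/scene0.png

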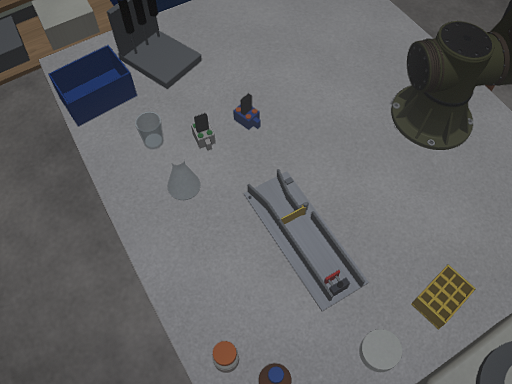

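The top view shows the lane running along world +y (image left). Its mouth is near (265,212), the flap at (223,212) and the red stop at (157,211). The blue carrier is at (343,234) with its nose at (331,239), pointing left. The white carrier is at (345,185), the flask at (302,146) and the beaker at (368,139). Next I'll measure these by depth and colour.

Run:
```python
from h import *
for n in ('top','scene'):
    c=snap(n); P=cloud(c); hsv=cv2.cvtColor(c['img'],cv2.COLOR_RGB2HSV); 
    W=(P[...,0]>0.25)&(P[...,0]<0.75)&(P[...,1]>-0.42)&(P[...,1]<0.4)&(c['range_z']>0)
    def m(lo,hi,s=90,v=40,box=None):
        k=W&(hsv[...,0]>=lo)&(hsv[...,0]<=hi)&(hsv[...,1]>s)&(hsv[...,2]>v); return k
    for nm,k in dict(blue=m(105,125,100),orange=m(3,17,120)&(P[...,1]<0),yellow=m(18,32,100)&(P[...,1]<.2),red=m(0,5,120)|(m(172,180,120)),
        black=W&(hsv[...,2]<70)&(P[...,2]>0.06)&(P[...,1]<-.1), tall=W&(P[...,2]>0.075)&(P[...,1]<-.1)).items():
        q=P[k]; 
        if not len(q): print(n,nm,'none');continue
        print(n,nm,len(q),q.mean(0).round(4),'min',np.percentile(q,3,axis=0).round(3),'max',np.percentile(q,97,axis=0).round(3))
        if nm in('blue','yellow','red'):
            r=cv2.minAreaRect(q[:,:2].astype(np.float32)*1000); print('   rect mm',r)
    if n=='top':
        L=W&(P[...,2]>0.028)&(P[...,1]>-.13)&(P[...,1]<.3)
        q=P[L]
        for y in np.arange(-.06,.28,.02):
            s=q[abs(q[:,1]-y)<.006]; s=np.sort(s[:,0]); 
            if len(s): g=np.split(s,np.where(np.diff(s)>.008)[0]+1); print(round(y,2),[(round(a[0],3),round(a[-1],3)) for a in g])
```

```text
top blue 134 [ 0.4856 -0.2434  0.0388] min [ 0.465 -0.284  0.024] max [ 0.51  -0.216  0.046]
   rect mm ((486.10479736328125, -250.33322143554688), (55.75394058227539, 60.526180267333984), 59.73985290527344)
top orange 49 [ 0.4878 -0.2556  0.0462] min [ 0.466 -0.286  0.042] max [ 0.509 -0.234  0.049]
top yellow 24 [0.5522 0.0812 0.0426] min [0.523 0.081 0.036] max [0.582 0.082 0.047]
   rect mm ((553.4817504882812, 81.14379119873047), (61.099891662597656, 1.7113062143325806), 1.457218885421753)
top red 38 [0.5579 0.2495 0.0411] min [0.542 0.26  0.037] max [0.575 0.266 0.044]
   rect mm ((534.6378784179688, 10.872100830078125), (517.3104858398438, 33.50472640991211), 84.50846862792969)
top black 206 [ 0.5583 -0.2596  0.0901] min [ 0.475 -0.269  0.063] max [ 0.638 -0.25   0.101]
top tall 386 [ 0.6497 -0.2409  0.0919] min [ 0.476 -0.357  0.077] max [ 0.747 -0.129  0.113]
-0.04 [(np.float64(0.513), np.float64(0.519)), (np.float64(0.599), np.float64(0.605))]
-0.02 [(np.float64(0.516), np.float64(0.522)), (np.float64(0.594), np.float64(0.6))]
0.0 [(np.float64(0.522), np.float64(0.527)), (n
[... 1340 characters left out ...]
7.046062469482422)
scene orange 51 [ 0.488  -0.2541  0.0465] min [ 0.464 -0.279  0.042] max [ 0.509 -0.235  0.05 ]
scene yellow 161 [0.5468 0.0819 0.0333] min [0.518 0.077 0.014] max [0.579 0.085 0.049]
   rect mm ((548.0941772460938, 73.83289337158203), (23.0146427154541, 67.01001739501953), 86.51996612548828)
scene red 48 [0.5572 0.2637 0.0368] min [0.539 0.261 0.013] max [0.574 0.265 0.046]
   rect mm ((557.1425170898438, 263.1744079589844), (39.24968338012695, 4.515976905822754), 0.33981284499168396)
scene black 292 [ 0.5596 -0.2597  0.0851] min [ 0.472 -0.27   0.063] max [ 0.639 -0.252  0.101]
scene tall 493 [ 0.6572 -0.2439  0.0913] min [ 0.474 -0.36   0.076] max [ 0.748 -0.131  0.12 ]
```

Run:
```python
from h import *
c=snap('top'); i=c['img'][...,::-1]
a=cv2.resize(i[180:245,130:280],None,fx=5.3,fy=5.3,interpolation=cv2.INTER_CUBIC)
b=cv2.resize(i[165:255,300:380],None,fx=2.5,fy=2.5,interpolation=cv2.INTER_CUBIC)
o=np.zeros((600,800,3),np.uint8);o[:a.shape[0],:a.shape[1]]=a;o[350:350+b.shape[0],:b.shape[1]]=b
c=snap('scene'); d=c['img'][85:165,180:280,::-1]; d=cv2.resize(d,None,fx=3,fy=3,interpolation=cv2.INTER_CUBIC);o[350:350+240,300:600]=d
cv2.imwrite('pics/zoom.png',o)
```

```text
(no output)
```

View pics/zoom.png

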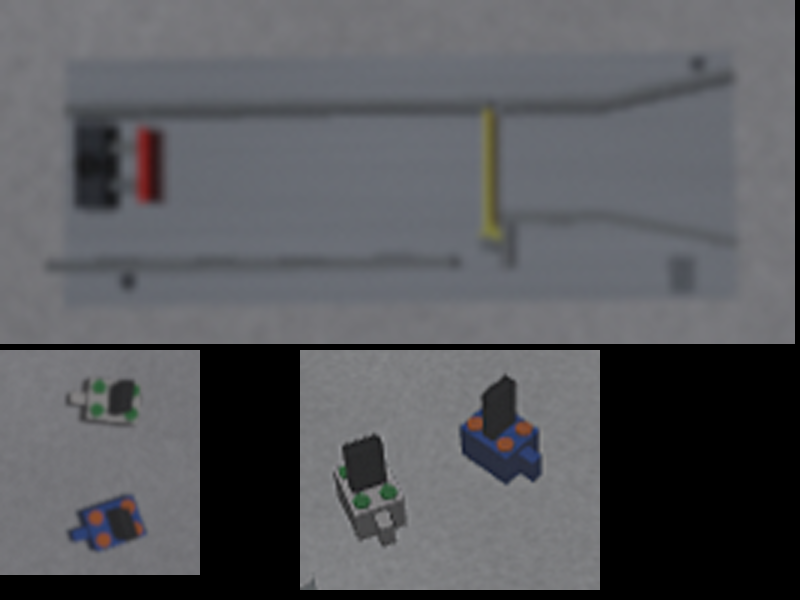

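The zoom shows the nose of the blue carrier about 20° off the lane axis. The flap is shut at y≈0.0815, the lane centre is at x≈0.5585, and the red plate face is at y≈0.261.

```bash
cat >> h.py <<'E'
def rel(pos,yaw):
    T=tool(); d=T[:3,:3].T@(np.array(pos)-T[:3,3])*100
    y0=np.arctan2(T[1,0],T[0,0]); t=-(yaw-y0); t=(t+np.pi)%(2*np.pi)-np.pi
    print('shift cm',d.round(3),'turn',round(t,4))
E
python3 - <<'E'
from h import *
rel([.488,-.256,.27],1.92-np.pi)
c=snap('top');P=cloud(c);g=c['img'].max(2)
k=(g<70)&(P[...,2]>.09)&(P[...,0]>.44)&(P[...,0]<.54)&(P[...,1]>-.31)&(P[...,1]<-.2)
q=P[k];print(len(q),q.mean(0),cv2.minAreaRect((q[:,:2]*1000).astype(np.float32)))
E
```

```text
shift cm [-66.661  -4.551 -53.858] turn 2.5226
66 [ 0.48830892 -0.25924996  0.09704376] ((488.2998046875, -260.27978515625), (30.91252899169922, 14.487970352172852), 23.30218505859375)
```

Call:
{"op": "jog_arm", "data": {"targets": [[9.4, [-66.7, -4.5, -53.9], 2.5], [9.4, [-66.7, -4.5, -53.9], 2.5], [9.4, [-66.7, -4.5, -53.9], 2.5], [9.4, [-66.7, -4.5, -53.9], 2.5], [9.4, [-66.7, -4.5, -53.9], 2.5], [9.4, [-66.7, -4.5, -53.9], 2.5], [9.4, [-66.7, -4.5, -53.9], 2.5], [9.4, [-66.7, -4.5, -53.9], 2.5], [9.4, [-66.7, -4.5, -53.9], 2.5], [9.4, [-66.7, -4.5, -53.9], 2.5]], "grip_force": 20}}

```text
time_s: 1.35
ee_pos: [0.3458, 0.0701, 0.2511]
eef_rot: [-1.57, -0.001, -0.205]
force: [1.1, 1.2, 0.8]
grip_width: 0.094
```

Run:
```python
from h import *
o=ctrl.get_obs();print(o['qpos'].round(3),o['joint_vel'].round(2))
rel([.488,-.2585,.27],1.94-np.pi)
```

```text
[ 0.096 -0.185  1.97   0.     1.355  0.301] [-1.39  0.17 -0.2  -0.    0.02  0.11]
shift cm [ 20.616  -1.876 -29.277] turn 0.9964
```

Call:
{"op": "jog_arm", "data": {"targets": [[9.4, [20.6, -1.9, -29.3], 1.0], [9.4, [20.6, -1.9, -29.3], 1.0], [9.4, [20.6, -1.9, -29.3], 1.0], [9.4, [20.6, -1.9, -29.3], 1.0], [9.4, [20.6, -1.9, -29.3], 1.0], [9.4, [20.6, -1.9, -29.3], 1.0], [9.4, [20.6, -1.9, -29.3], 1.0], [9.4, [20.6, -1.9, -29.3], 1.0], [9.4, [20.6, -1.9, -29.3], 1.0], [9.4, [20.6, -1.9, -29.3], 1.0]]}}

```text
time_s: 2.35
ee_pos: [0.4893, -0.2549, 0.2696]
eef_rot: [-1.571, 0.0, -1.198]
force: [0.4, 0.4, -0.2]
grip_width: 0.094
```

Run:
```python
from h import *
o=ctrl.get_obs();print(o['ee_pos'].round(4),o['eef_rot'].round(3),o['qpos'].round(3),o['joint_vel'].round(3))
c=snap('wrist');cv2.imwrite('pics/w1.png',c['img'][...,::-1]);np.savez('w1.npz',**c)
print(c['c2w'].round(3))
P=cloud(c);g=c['img'].max(2)
near=(abs(P[...,0]-.488)<.06)&(abs(P[...,1]+.258)<.06)&(c['range_z']>0)
k=near&(g<70)&(P[...,2]>.092)
q=P[k];print('handle',len(q),q.mean(0),cv2.minAreaRect((q[:,:2]*1000).astype(np.float32)))
hsv=cv2.cvtColor(c['img'],cv2.COLOR_RGB2HSV)
k=near&(hsv[...,0]<18)&(hsv[...,1]>120)&(P[...,2]>.03)
n,l,s,ce=cv2.connectedComponentsWithStats(k.astype(np.uint8))
for i in range(1,n):
    if s[i,4]>15: print('cap',s[i,4],P[l==i].mean(0).round(4))
k=near&(hsv[...,0]>105)&(hsv[...,0]<128)&(hsv[...,1]>90)&(P[...,2]>.008); q=P[k];print('blue',len(q),cv2.minAreaRect((q[:,:2]*1000).astype(np.float32)))
```

```text
[ 0.4893 -0.2549  0.2696] [-1.571  0.    -1.198] [-0.547  0.273  1.45   0.     1.419  0.651] [ 0.014 -0.017  0.008 -0.002  0.     0.004]
[[ 0.365  0.898  0.246  0.563]
 [-0.931  0.352  0.096 -0.227]
 [ 0.    -0.264  0.964  0.43 ]
 [ 0.     0.     0.     1.   ]]
handle 34035 [ 0.51378913 -0.2577419   0.35768665] ((500.3382263183594, -260.60888671875), (55.503231048583984, 131.86135864257812), 21.624916076660156)
cap 104 [ 0.4942 -0.2401  0.0449]
cap 106 [ 0.506  -0.2761  0.045 ]
cap 101 [ 0.4696 -0.248   0.0449]
cap 98 [ 0.4813 -0.2842  0.0449]
blue 971 ((485.17645263671875, -253.58775329589844), (47.30573654174805, 77.17705535888672), 17.903287887573242)
```

View pics/w1.png

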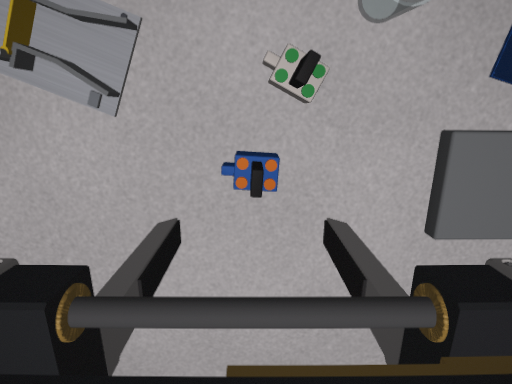

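The wrist view shows the blue carrier at about (256,172) with its nose left at (228,170). The four caps give centre (0.4878, -0.2621) and heading 108°.

Run:
```python
from h import *
rel([.4878,-.2621,.076],1.885-np.pi)
```

```text
shift cm [ 0.645 19.39  -0.422] turn 0.0594
```

Call:
{"op": "jog_arm", "data": {"targets": [[9.4, [0.6, 4.0, -0.4], 0.06], [9.4, [0.6, 8.0, -0.4], 0.06], [9.4, [0.6, 12.0, -0.4], 0.06], [9.4, [0.6, 15.0, -0.4], 0.06], [9.4, [0.6, 17.5, -0.4], 0.06], [9.4, [0.6, 19.4, -0.4], 0.06], [9.4, [0.6, 19.4, -0.4], 0.06], [9.4, [0.6, 19.4, -0.4], 0.06]]}}

```text
time_s: 3.2
ee_pos: [0.4883, -0.2622, 0.0768]
eef_rot: [-1.57, -0.001, -1.258]
force: [-0.2, -0.4, 1.1]
grip_width: 0.094
```

Call:
{"op": "jog_arm", "data": {"targets": [[4.0, [0, 0, 0], 0], [3.0, [0, 0, 0], 0], [2.0, [0, 0, 0], 0], [1.0, [0, 0, 0], 0], [0.5, [0, 0, 0], 0], [0.5, [0, 0, 0], 0], [0.5, [0, 0, 0], 0], [0.5, [0, 0, 0], 0]], "grip_force": 40}}

```text
time_s: 4.0
ee_pos: [0.488, -0.2629, 0.0756]
eef_rot: [-1.571, 0.0, -1.259]
force: [-0.0, -1.0, -0.3]
grip_width: 0.0334
```

Run:
```python
from h import *
print(ctrl.get_obs()['eef_rot'])
rel([.5585,-.0035,.155],-np.pi/2)
```

```text
[-1.57085008e+00  5.86240479e-05 -1.25903210e+00]
shift cm [-22.524  -7.938  14.665] turn 0.3118
```

Still closing; more time.

Call:
{"op": "jog_arm", "data": {"targets": [[0.5, [0, 0, 0], 0], [0.5, [0, 0, 0], 0], [0.5, [0, 0, 0], 0], [0.5, [0, 0, 0], 0], [0.5, [0, 0, 0], 0], [0.5, [0, 0, 0], 0]]}}

```text
time_s: 4.6
ee_pos: [0.4879, -0.2628, 0.0755]
eef_rot: [-1.571, 0.0, -1.259]
force: [0.1, 0.5, -2.6]
grip_width: 0.0137
```

Call:
{"op": "jog_arm", "data": {"targets": [[0.5, [0, -2, 0], 0], [0.5, [0, -4, 0], 0], [0.5, [0, -6, 0], 0], [0.5, [0, -8, 0], 0], [0.5, [0, -8, 0], 0]]}}

```text
time_s: 5.1
ee_pos: [0.4889, -0.2634, 0.158]
eef_rot: [-1.568, -0.003, -1.259]
force: [0.5, 0.5, -2.2]
grip_width: 0.0135
```

Call:
{"op": "jog_arm", "data": {"targets": [[0.5, [-2.5, 0, 1.6], 0.03], [0.5, [-5.0, 0, 3.3], 0.07], [0.5, [-7.5, 0, 4.9], 0.1], [0.5, [-10.0, 0, 6.5], 0.14], [0.5, [-12.5, 0, 8.1], 0.17], [0.5, [-15.0, 0, 9.8], 0.21], [0.5, [-17.5, 0, 11.4], 0.24], [0.5, [-20.0, 0, 13.0], 0.28], [0.5, [-22.5, 0, 14.7], 0.312], [0.5, [-22.5, 0, 14.7], 0.312]]}}

```text
time_s: 6.1
ee_pos: [0.559, -0.0008, 0.1543]
eef_rot: [-1.572, 0.001, -1.569]
force: [0.3, -0.5, -2.8]
grip_width: 0.0139
```

Call:
{"op": "jog_arm", "data": {"targets": [[0.5, [0, 0, 0], 0], [0.5, [0, 0, 0], 0], [0.5, [0, 0, 0], 0]]}}

```text
time_s: 6.4
ee_pos: [0.5587, -0.0045, 0.1554]
eef_rot: [-1.571, -0.0, -1.572]
force: [0.1, 0.9, -3.0]
grip_width: 0.014
```

Run:
```python
from h import *
o=ctrl.get_obs();print(o['ee_pos'].round(4),o['eef_rot'].round(3),o['force'].round(1))
c=snap('wrist');i=c['img'];P=cloud(c);hsv=cv2.cvtColor(i,cv2.COLOR_RGB2HSV)
cv2.imwrite('pics/w2.png',i[...,::-1])
near=(abs(P[...,0]-.5585)<.06)&(abs(P[...,1]+.0035)<.06)&(c['range_z']>0)
k=near&(hsv[...,0]<18)&(hsv[...,1]>120)
n,l,s,ce=cv2.connectedComponentsWithStats(k.astype(np.uint8))
for j in range(1,n):
    if s[j,4]>15: print('cap',s[j,4],ce[j].round(1),P[l==j].mean(0).round(4))
W=(c['range_z']>0)&(P[...,2]>.034)&(P[...,2]<.05)
for y in np.arange(-.04,.2,.02):
    q=np.sort(P[W&(abs(P[...,1]-y)<.004)&(abs(P[...,0]-.56)<.065)][:,0])
    if len(q): print(round(y,2),[(round(float(a[0]),4),round(float(a[-1]),4)) for a in np.split(q,np.where(np.diff(q)>.006)[0]+1)])
k=(hsv[...,0]>18)&(hsv[...,0]<32)&(hsv[...,1]>100)&(abs(P[...,1]-.08)<.03)&(abs(P[...,0]-.55)<.06)
q=P[k&(P[...,2]>.04)];print('flap',len(q),np.percentile(q,[3,50,97],axis=0).round(4))
```

```text
[ 0.5587 -0.0045  0.1554] [-1.571 -0.    -1.572] [ 0.1  0.9 -3. ]
cap 413 [223.9 209.1] [0.5718 0.0144 0.1248]
cap 412 [279.4 209. ] [ 0.5718 -0.0235  0.1248]
cap 17 [215.2 241.9] [0.5526 0.0197 0.1357]
-0.04 [(0.5988, 0.606)]
-0.02 [(0.5941, 0.6018)]
0.0 [(0.5905, 0.5978)]
0.02 [(0.5865, 0.5929)]
0.04 [(0.5866, 0.5924)]
0.06 [(0.5268, 0.5325), (0.5866, 0.5925)]
0.08 [(0.5027, 0.5048), (0.5188, 0.5925)]
0.1 [(0.5033, 0.5094), (0.5865, 0.5924)]
0.12 [(0.5035, 0.5096), (0.5867, 0.5925)]
0.14 [(0.504, 0.5099), (0.5868, 0.5925)]
0.16 [(0.5044, 0.5107), (0.5868, 0.5926)]
0.18 [(0.5039, 0.5103), (0.5867, 0.5925)]
flap 384 [[0.5197 0.0755 0.0404]
 [0.5509 0.0797 0.0453]
 [0.584  0.0825 0.0468]]
```

View pics/w2.png

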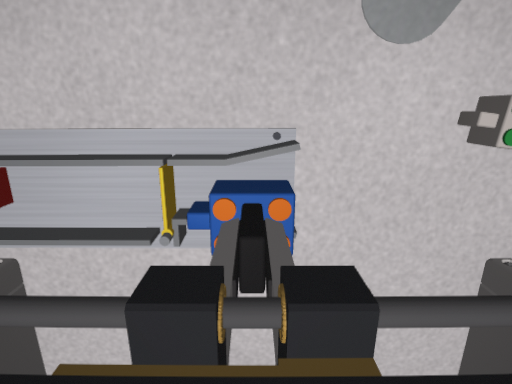

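The carrier is held straight over the mouth. The flap is at (168,200) and the red plate shows at the left edge. Lane centre from the walls is x=0.5595, so I'll shift 0.8 mm and lower.

Call:
{"op": "jog_arm", "data": {"targets": [[0.5, [0, 1, 0.08], 0], [0.5, [0, 2.5, 0.08], 0], [0.5, [0, 4, 0.08], 0], [0.5, [0, 5.3, 0.08], 0], [0.5, [0, 6.2, 0.08], 0], [0.5, [0, 6.8, 0.08], 0], [0.5, [0, 7.1, 0.08], 0], [0.5, [0, 7.2, 0.08], 0], [0.5, [0, 7.2, 0.08], 0], [0.5, [0, 7.2, 0.08], 0]]}}

```text
time_s: 7.45
ee_pos: [0.5599, -0.0036, 0.0841]
eef_rot: [-1.57, -0.0, -1.571]
force: [0.8, 0.1, -2.9]
grip_width: 0.0137
```

Call:
{"op": "jog_arm", "data": {"targets": [[0.5, [0, 0.05, 0], 0], [0.5, [0, 0.1, 0], 0], [0.5, [0, 0.1, 0], 0]]}}

```text
time_s: 7.75
ee_pos: [0.5597, -0.0036, 0.0826]
eef_rot: [-1.571, 0.0, -1.571]
force: [0.5, -0.2, -2.4]
grip_width: 0.014
```

Call:
{"op": "jog_arm", "data": {"targets": [[0.5, [0, 0.05, 0], 0], [0.5, [0, 0.1, 0], 0], [0.5, [0, 0.1, 0], 0], [0.5, [0, 0.1, 0], 0]]}}

```text
time_s: 8.15
ee_pos: [0.5597, -0.0036, 0.0816]
eef_rot: [-1.571, -0.0, -1.571]
force: [-0.1, 0.3, -2.8]
grip_width: 0.0142
```

Call:
{"op": "jog_arm", "data": {"targets": [[0.5, [0, 0.03, 0], 0], [0.5, [0, 0.06, 0], 0], [0.5, [0, 0.06, 0], 0], [0.5, [0, 0.06, 0], 0]]}}

```text
time_s: 8.55
ee_pos: [0.5598, -0.0036, 0.0813]
eef_rot: [-1.57, -0.0, -1.571]
force: [-1.8, 0.5, 2.5]
grip_width: 0.014
```

Call:
{"op": "jog_arm", "data": {"targets": [[0.5, [-0.3, 0, 0], 0], [0.5, [-0.6, 0, 0], 0], [0.5, [-0.9, 0, 0], 0], [0.5, [-1.2, 0, 0], 0], [0.5, [-1.5, 0, 0], 0], [0.5, [-1.8, 0, 0], 0], [0.5, [-2.1, 0, 0], 0], [0.5, [-2.4, 0, 0], 0], [0.5, [-2.7, 0, 0], 0], [0.5, [-3.0, 0, 0], 0]]}}

```text
time_s: 9.55
ee_pos: [0.5599, 0.0266, 0.0813]
eef_rot: [-1.57, -0.0, -1.571]
force: [-1.2, -3.6, 5.5]
grip_width: 0.0138
```

Call:
{"op": "jog_arm", "data": {"targets": [[0.5, [-0.25, 0, 0], 0], [0.5, [-0.5, 0, 0], 0], [0.5, [-0.75, 0, 0], 0], [0.5, [-1.0, 0, 0], 0], [0.5, [-1.25, 0, 0], 0], [0.5, [-1.5, 0, 0], 0], [0.5, [-1.75, 0, 0], 0], [0.5, [-2.0, 0, 0], 0]]}}

```text
time_s: 10.35
ee_pos: [0.5599, 0.0456, 0.0814]
eef_rot: [-1.57, -0.002, -1.571]
force: [0.1, -10.8, 6.1]
grip_width: 0.0139
```

Call:
{"op": "jog_arm", "data": {"targets": [[0.5, [-0.25, 0, 0], 0], [0.5, [-0.5, 0, 0], 0], [0.5, [-0.75, 0, 0], 0], [0.5, [-1.0, 0, 0], 0], [0.5, [-1.25, 0, 0], 0], [0.5, [-1.5, 0, 0], 0], [0.5, [-1.75, 0, 0], 0], [0.5, [-2.0, 0, 0], 0]]}}

```text
time_s: 11.15
ee_pos: [0.5601, 0.0658, 0.0813]
eef_rot: [-1.57, -0.001, -1.571]
force: [1.8, -9.2, 5.2]
grip_width: 0.0134
```

Call:
{"op": "jog_arm", "data": {"targets": [[0.5, [-0.25, 0, 0], 0], [0.5, [-0.5, 0, 0], 0], [0.5, [-0.75, 0, 0], 0], [0.5, [-1.0, 0, 0], 0], [0.5, [-1.25, 0, 0], 0], [0.5, [-1.5, 0, 0], 0], [0.5, [-1.75, 0, 0], 0], [0.5, [-2.0, 0, 0], 0]]}}

```text
time_s: 11.95
ee_pos: [0.5606, 0.0858, 0.0814]
eef_rot: [-1.569, -0.001, -1.571]
force: [5.2, -8.2, 3.7]
grip_width: 0.0133
```

Run:
```python
from h import *
a=snap('wrist')['img'];b=snap('scene')['img'][150:320,220:400]
o=np.zeros((600,800,3),np.uint8);o[:288,:384]=cv2.resize(a,(384,288))
b=cv2.resize(b,None,fx=3.5,fy=3.5)[:600,:416];o[:b.shape[0],384:384+b.shape[1]]=b
cv2.imwrite('pics/w3.png',o[...,::-1])
```

```text
(no output)
```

View pics/w3.png

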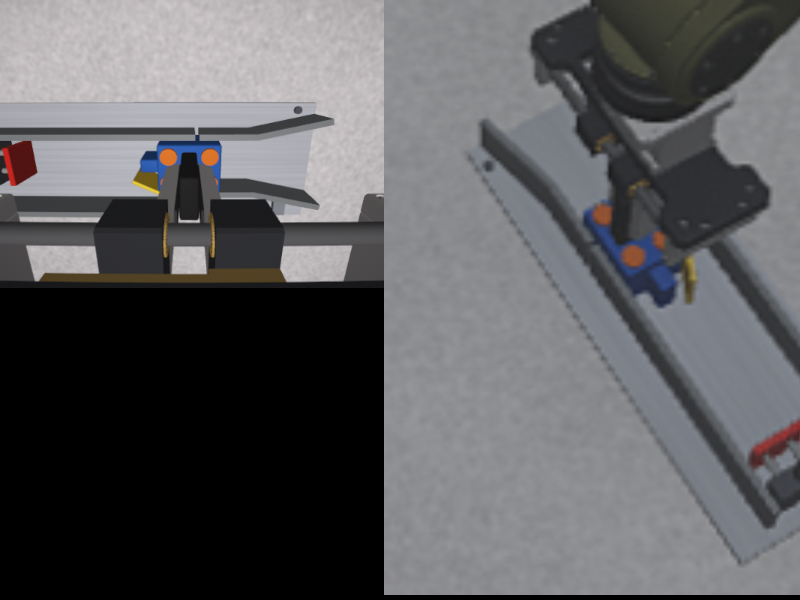

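The carrier is in the flap with its left side rubbing it open, upright and straight. I'll push on.

Call:
{"op": "jog_arm", "data": {"targets": [[0.5, [-0.3, 0.01, 0], 0], [0.5, [-0.6, 0.01, 0], 0], [0.5, [-0.9, 0.02, 0], 0], [0.5, [-1.2, 0.02, 0], 0], [0.5, [-1.5, 0.02, 0], 0], [0.5, [-1.8, 0.02, 0], 0], [0.5, [-2.1, 0.02, 0], 0], [0.5, [-2.4, 0.02, 0], 0], [0.5, [-2.7, 0.02, 0], 0], [0.5, [-3.0, 0.02, 0], 0]]}}

```text
time_s: 13.05
ee_pos: [0.5605, 0.1162, 0.0814]
eef_rot: [-1.569, -0.001, -1.571]
force: [4.1, -5.3, 4.9]
grip_width: 0.014
```

Call:
{"op": "jog_arm", "data": {"targets": [[0.5, [-0.3, 0, 0], 0], [0.5, [-0.6, 0, 0], 0], [0.5, [-0.9, 0, 0], 0], [0.5, [-1.2, 0, 0], 0], [0.5, [-1.5, 0, 0], 0], [0.5, [-1.8, 0, 0], 0], [0.5, [-2.1, 0, 0], 0], [0.5, [-2.4, 0, 0], 0], [0.5, [-2.7, 0, 0], 0], [0.5, [-3.0, 0, 0], 0]]}}

```text
time_s: 14.05
ee_pos: [0.5605, 0.1463, 0.0814]
eef_rot: [-1.569, -0.001, -1.571]
force: [4.2, -6.6, 4.6]
grip_width: 0.0137
```

Call:
{"op": "jog_arm", "data": {"targets": [[0.5, [-0.3, 0, 0], 0], [0.5, [-0.6, 0, 0], 0], [0.5, [-0.9, 0, 0], 0], [0.5, [-1.2, 0, 0], 0], [0.5, [-1.5, 0, 0], 0], [0.5, [-1.8, 0, 0], 0], [0.5, [-2.1, 0, 0], 0], [0.5, [-2.4, 0, 0], 0], [0.5, [-2.7, 0, 0], 0], [0.5, [-3.0, 0, 0], 0]]}}

```text
time_s: 15.05
ee_pos: [0.5602, 0.1764, 0.0813]
eef_rot: [-1.569, -0.0, -1.571]
force: [1.6, -4.0, 6.4]
grip_width: 0.0139
```

Call:
{"op": "jog_arm", "data": {"targets": [[0.5, [-0.3, 0, 0], 0], [0.5, [-0.6, 0, 0], 0], [0.5, [-0.9, 0, 0], 0], [0.5, [-1.2, 0, 0], 0], [0.5, [-1.5, 0, 0], 0], [0.5, [-1.5, 0, 0], 0]]}}

```text
time_s: 15.65
ee_pos: [0.5599, 0.1918, 0.0813]
eef_rot: [-1.57, 0.0, -1.571]
force: [0.2, -1.4, 7.5]
grip_width: 0.0139
```

```bash
cat > m.py <<'E'
from h import *
o=ctrl.get_obs();print(o['ee_pos'].round(4),o['force'].round(1))
for n in ('wrist','scene','top'):
    c=snap(n);P=cloud(c);hsv=cv2.cvtColor(c['img'],cv2.COLOR_RGB2HSV);cv2.imwrite(f'pics/last_{n}.png',c['img'][...,::-1])
    B=(c['range_z']>0)&(abs(P[...,0]-.56)<.04)&(P[...,1]>.1)&(P[...,1]<.3)&(P[...,2]>.01)&(P[...,2]<.052)
    H=hsv[...,0];S=hsv[...,1]
    for nm,k in dict(red=B&((H<4)|(H>174))&(S>120)&(P[...,1]>.24),cap=B&(H>4)&(H<18)&(S>120),nose=B&(H>100)&(H<130)&(S>90)).items():
        q=P[k]
        if len(q): print(n,nm,len(q),'y',np.percentile(q[:,1],[3,20,50,80,97]).round(4),'mean',q.mean(0).round(4))
    k=(c['range_z']>0)&(H>18)&(H<32)&(S>100)&(abs(P[...,0]-.55)<.06)&(P[...,1]>.04)&(P[...,1]<.16); q=P[k]
    if len(q): print(n,'flap',len(q),np.percentile(q,[3,50,97],axis=0).round(4).tolist())
E
python3 m.py
```

```text
[0.5599 0.1918 0.0813] [ 0.2 -1.4  7.5]
wrist red 990 y [0.2599 0.2601 0.2604 0.2628 0.2649] mean [0.5613 0.2613 0.0316]
wrist cap 814 y [0.1662 0.1711 0.2031 0.212  0.217 ] mean [0.5723 0.1917 0.0507]
wrist nose 2573 y [0.1631 0.174  0.2012 0.2246 0.2366] mean [0.5714 0.2003 0.0432]
wrist flap 2404 [[0.5194, 0.0792, 0.0105], [0.5506, 0.0826, 0.0347], [0.5827, 0.0849, 0.0464]]
scene red 56 y [0.2609 0.262  0.2638 0.2646 0.265 ] mean [0.5567 0.2634 0.035 ]
scene cap 46 y [0.1663 0.172  0.2044 0.2102 0.216 ] mean [0.5682 0.1927 0.0502]
scene nose 245 y [0.165  0.1923 0.2192 0.2269 0.2392] mean [0.5672 0.2113 0.0415]
scene flap 120 [[0.5212, 0.0792, 0.0139], [0.5576, 0.0822, 0.0336], [0.5802, 0.0845, 0.0498]]
top cap 7 y [0.1688 0.1695 0.1721 0.1765 0.1773] mean [0.5702 0.1729 0.0503]
top nose 41 y [0.1637 0.1643 0.165  0.1722 0.1775] mean [0.5653 0.1676 0.0414]
top flap 24 [[0.523, 0.0805, 0.0344], [0.552, 0.0812, 0.0439], [0.5824, 0.0816, 0.0465]]
```

The flap is shut. The plate face is at 0.260 and the nose at 0.240, so the gap is about 20 mm. I'll approach and feel for the plate.

Call:
{"op": "jog_arm", "data": {"targets": [[0.5, [-0.3, 0, 0], 0], [0.5, [-0.6, 0, 0], 0], [0.5, [-0.9, 0, 0], 0], [0.5, [-1.2, 0, 0], 0], [0.5, [-1.4, 0, 0], 0], [0.5, [-1.6, 0, 0], 0], [0.5, [-1.7, 0, 0], 0]]}}

```text
time_s: 16.5
ee_pos: [0.5599, 0.2085, 0.0813]
eef_rot: [-1.57, -0.0, -1.571]
force: [0.6, -7.5, 11.3]
grip_width: 0.0138
```

Call:
{"op": "jog_arm", "data": {"targets": [[0.5, [-0.1, 0, 0], 0], [0.5, [-0.2, 0, 0], 0]]}}

```text
time_s: 16.7
ee_pos: [0.56, 0.2104, 0.0813]
eef_rot: [-1.57, -0.0, -1.571]
force: [-0.3, -7.2, 9.3]
grip_width: 0.0142
```

Call:
{"op": "jog_arm", "data": {"targets": [[0.5, [-0.1, 0, 0], 0]]}}

```text
time_s: 16.8
ee_pos: [0.56, 0.2114, 0.0813]
eef_rot: [-1.57, -0.0, -1.571]
force: [0.4, -6.3, 11.9]
grip_width: 0.0139
```

Call:
{"op": "jog_arm", "data": {"targets": [[0.5, [-0.1, 0, 0], 0]]}}

```text
time_s: 16.9
ee_pos: [0.56, 0.2122, 0.0814]
eef_rot: [-1.57, -0.001, -1.571]
force: [0.0, -12.0, 9.9]
grip_width: 0.0139
```

Call:
{"op": "jog_arm", "data": {"targets": [[0.5, [-0.1, 0, 0], 0]]}}

```text
time_s: 17.0
ee_pos: [0.56, 0.2127, 0.0814]
eef_rot: [-1.57, -0.002, -1.571]
force: [-0.3, -12.2, 9.8]
grip_width: 0.0138
```

Contact is at about 0.212, where the force steps up by about 6 N. I'll push about 5 mm further.

Call:
{"op": "jog_arm", "data": {"targets": [[0.5, [-0.1, 0, 0], 0], [0.5, [-0.2, 0, 0], 0], [0.5, [-0.3, 0, 0], 0], [0.5, [-0.4, 0, 0], 0], [0.5, [-0.45, 0, 0], 0], [0.5, [-0.45, 0, 0], 0]]}}

```text
time_s: 17.6
ee_pos: [0.56, 0.217, 0.0814]
eef_rot: [-1.57, -0.002, -1.571]
force: [0.4, -10.5, 10.5]
grip_width: 0.0136
```

```bash
python3 m.py
```

```text
[0.56   0.217  0.0814] [  0.4 -10.5  10.5]
wrist red 662 y [0.2647 0.2649 0.2661 0.2686 0.27  ] mean [0.5633 0.2665 0.0354]
wrist cap 820 y [0.1913 0.1963 0.2166 0.237  0.242 ] mean [0.5724 0.2167 0.0508]
wrist nose 2572 y [0.1882 0.1992 0.2263 0.25   0.2619] mean [0.5714 0.2256 0.0432]
wrist flap 2789 [[0.5193, 0.0796, 0.0115], [0.5508, 0.0827, 0.0335], [0.5823, 0.0851, 0.0462]]
scene red 50 y [0.265  0.2674 0.2688 0.2694 0.27  ] mean [0.5601 0.2684 0.0348]
scene cap 43 y [0.1923 0.1993 0.2323 0.2367 0.2403] mean [0.5656 0.2219 0.0503]
scene nose 225 y [0.191  0.2176 0.2432 0.2485 0.2605] mean [0.5675 0.2356 0.0428]
scene flap 82 [[0.5471, 0.0795, 0.0133], [0.5636, 0.082, 0.0321], [0.5805, 0.0836, 0.0486]]
top cap 8 y [0.194  0.1952 0.1983 0.2019 0.2024] mean [0.5728 0.1985 0.0501]
top nose 35 y [0.1884 0.1888 0.1919 0.1998 0.2116] mean [0.5683 0.1952 0.0476]
top flap 24 [[0.523, 0.0804, 0.0365], [0.5521, 0.0812, 0.0437], [0.5822, 0.0815, 0.0478]]
```

The plate has moved about 4.8 mm and the flap is shut. I'll relieve the load, release and retreat upward.

Call:
{"op": "jog_arm", "data": {"targets": [[0.5, [0.05, -0.03, 0], 0], [0.5, [0.08, -0.04, 0], 0], [0.5, [0.08, -0.04, 0], 0], [2.0, [0.08, -0.04, 0], 0], [3.0, [0.08, -0.04, 0], 0], [4.0, [0.08, -0.04, 0], 0], [4.0, [0.08, -0.04, 0], 0], [4.0, [0.08, -0.04, 0], 0], [4.0, [0.08, -0.04, 0], 0], [4.0, [0.08, -0.04, 0], 0]]}}

```text
time_s: 18.75
ee_pos: [0.5598, 0.2171, 0.0813]
eef_rot: [-1.571, 0.0, -1.571]
force: [-0.5, 0.7, 0.2]
grip_width: 0.0397
```

Call:
{"op": "jog_arm", "data": {"targets": [[4.0, [0, -1, 0], 0], [4.0, [0, -2.5, 0], 0], [4.0, [0, -4.5, 0], 0], [4.0, [0, -7, 0], 0], [4.0, [0, -10, 0], 0], [4.0, [0, -13, 0], 0], [4.0, [0, -16, 0], 0], [4.0, [0, -16, 0], 0], [4.0, [0, -16, 0], 0]]}}

```text
time_s: 19.65
ee_pos: [0.5598, 0.2171, 0.2425]
eef_rot: [-1.569, 0.001, -1.571]
force: [0.1, 0.1, 0.2]
grip_width: 0.0404
```

```bash
sed -i "s/S>120)&(P/S>120)\&(P/" m.py; python3 m.py
python3 - <<'E'
import cv2,numpy as np
a=cv2.imread('pics/last_wrist.png');b=cv2.imread('pics/last_scene.png')[150:320,220:400]
o=np.zeros((600,800,3),np.uint8);o[:288,:384]=cv2.resize(a,(384,288));b=cv2.resize(b,None,fx=2.3,fy=2.3);o[:b.shape[0],384:384+b.shape[1]]=b[:, :416]
cv2.imwrite('pics/w4.png',o[:400])
E
```

```text
[0.5598 0.2171 0.2425] [0.1 0.1 0.2]
wrist red 196 y [0.2649 0.265  0.2667 0.2689 0.2701] mean [0.5618 0.2669 0.0363]
wrist cap 458 y [0.192  0.1962 0.2046 0.2366 0.2414] mean [0.5606 0.2165 0.0507]
wrist nose 1128 y [0.1883 0.2006 0.2254 0.2449 0.2607] mean [0.5656 0.2229 0.0442]
wrist flap 689 [[0.5197, 0.0791, 0.0112], [0.551, 0.0826, 0.0349], [0.5832, 0.0849, 0.0466]]
scene red 55 y [0.2648 0.2665 0.2686 0.2696 0.2701] mean [0.5574 0.2681 0.0368]
scene cap 56 y [0.1914 0.1967 0.2332 0.2384 0.241 ] mean [0.5591 0.2227 0.0502]
scene nose 273 y [0.1894 0.2166 0.2403 0.2469 0.2605] mean [0.5631 0.2324 0.0439]
scene flap 169 [[0.5175, 0.0782, 0.014], [0.5447, 0.0822, 0.0333], [0.5789, 0.0845, 0.0491]]
top flap 24 [[0.523, 0.0805, 0.0376], [0.552, 0.0812, 0.0439], [0.5821, 0.0814, 0.0468]]
```

View pics/w4.png

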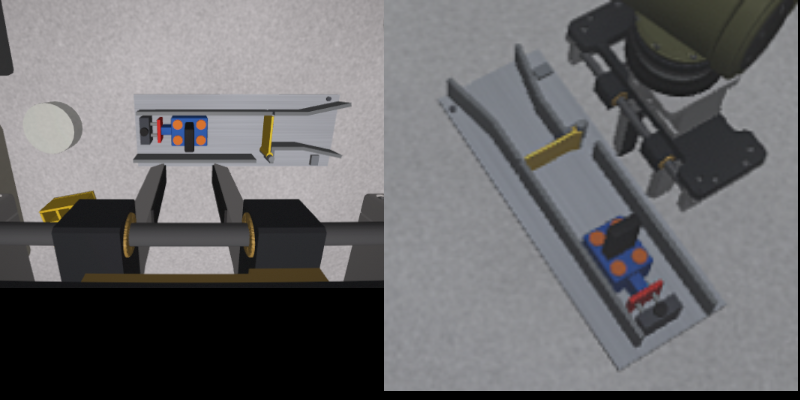

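The carrier stands upright and straight in the bay with its nose against the red plate. The flap is shut and the gripper is well clear.

```bash
python3 -c "
from station import ctrl
print(ctrl.hand_in())"
```

```text
the job is handed in; nothing more can be done
None
```

I handed the job in at about 20 s on the robot clock. The hand-in reports no verdict, so what follows rests on my own checks.

**What I did:** I gripped the blue carrier by its handle and set it on the lane floor about 85 mm before the shut flap. I pushed it through at 25–30 mm/s with light down-pressure. The plate contact showed as a force step at about 0.212 m, and I pushed about 5 mm further. Then I eased the load, opened the fingers and lifted 16 cm.

**Last checks:**
- **Carrier:** its centre is about 135 mm past the flap, upright and straight, with its nose against the plate.
- **Stop plate:** moved back about 4.8 mm (its face went from 0.260 to 0.265 m).
- **Flap:** shut in all three camera views.
- **Forces:** tool force is near zero after release. The highest reading I saw was about 12 N along the push, and I only read it at the end of each move.

**Not checked:** I did not re-measure the white carrier, flask or beaker at the end, but the arm kept well away from them. The camera positions differ by 1–3 mm between views, which is inside the tolerances.

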